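# Turn over differential cases and drive their spring pins

### The job

Load every differential case, pin face down as it lies, into the open leaf of the turnover jig, swing the leaf right over onto the nest so that all of them are turned over together, then swing it fully open again, leaving them pin face up in the nest. Next take the mallet and drive every spring pin fully home with it, never with the fingers. Finish with all the cases standing pin face up in the yellow tray, the mallet back level in its rest and the jig open, and do not disturb anything else on the bench.

Things in the scene. Friction and masses are not known exactly. Their poses are not given: they have to be found in the camera images.
- case1: a teal round differential case, 56 mm across, 40 mm high, 150 g, straight-sided. Origin at its middle (20 mm from either face); its z axis points out of the plain face (dark steel disc with four screws). The opposite (-z) face is the pin face: a 14 mm deep round recess, 44 mm across, inside a rim, with a brass spring pin in its middle. All cases start pin face down. Some starts have only two cases
- pin1 (a joint): how far the spring pin of case1 has been driven in, m: 0 as delivered, 0.0095 at its stop. The pin is 14 mm thick; as delivered its head stands 10 mm above the floor of the recess, 4 mm below the rim (some are already up to 1 mm further in). It is held by friction, moves at about 7 N (up to 10 N at speed) and stays where it is driven to
- case2: a teal round differential case, 56 mm across, 40 mm high, 150 g, straight-sided. Origin at its middle (20 mm from either face); its z axis points out of the plain face (dark steel disc with four screws). The opposite (-z) face is the pin face: a 14 mm deep round recess, 44 mm across, inside a rim, with a brass spring pin in its middle. All cases start pin face down. Some starts have only two cases
- pin2 (a joint): how far the spring pin of case2 has been driven in, m: 0 as delivered, 0.0095 at its stop. The pin is 14 mm thick; as delivered its head stands 10 mm above the floor of the recess, 4 mm below the rim (some are already up to 1 mm further in). It is held by friction, moves at about 7 N (up to 10 N at speed) and stays where it is driven to
- case3: a teal round differential case, 56 mm across, 40 mm high, 150 g, straight-sided. Origin at its middle (20 mm from either face); its z axis points out of the plain face (dark steel disc with four screws). The opposite (-z) face is the pin face: a 14 mm deep round recess, 44 mm across, inside a rim, with a brass spring pin in its middle. All cases start pin face down. Some starts have only two cases
- pin3 (a joint): how far the spring pin of case3 has been driven in, m: 0 as delivered, 0.0095 at its stop. The pin is 14 mm thick; as delivered its head stands 10 mm above the floor of the recess, 4 mm below the rim (some are already up to 1 mm further in). It is held by friction, moves at about 7 N (up to 10 N at speed) and stays where it is driven to
- jig: the turnover jig: 190 x 270 mm, fixed to the bench. Origin on the bench under the middle of the hinge line, which is 33 mm above the bench. Its y axis runs along the hinge, its x axis points across the black fixed nest, away from the leaf when that is open. The nest floor is 12 mm above the bench; each pocket has four round white stop posts 10 to 14 mm high with about 3 mm of play around a case
- leaf (a joint): the teal leaf of the jig, rad: 0 lying wide open (pockets up), 3.14 closed upside down on the nest. It turns about the jig's y axis, its handle rising and swinging over towards the jig's +x side. The hinge is damped (0.3 N m s/rad) and the leaf falls softly to whichever side it leans; it weighs 0.4 kg. Cases tip out of the leaf into the nest pocket opposite at a little past upright; 2 mm of headroom is left when closed
- leaf_handle (a point): the middle of the leaf's red round handle bar, 12 mm thick, 110 mm long, parallel to the hinge, 120 mm from the hinge line and 33 mm above the bench when open or closed; 30 mm of free space between it and the leaf plate's edge
- leaf_p0 (a point): where the middle of a case sits in this pocket of the leaf (20 mm above the pocket floor). Pockets are 76 mm apart along the hinge, 46 mm from it. Four round white posts, 10 mm thick, at 45 degrees to the hinge direction, with 2.5 mm of play towards the hinge and 5 mm away from it: the two beside the hinge 30 mm high, the outer two 10 mm; fingers closing square to the hinge pass between the posts
- nest_p0 (a point): where the middle of a case sits in this pocket of the fixed nest, opposite the leaf pocket of the same number
- leaf_p1 (a point): where the middle of a case sits in this pocket of the leaf (20 mm above the pocket floor). Pockets are 76 mm apart along the hinge, 46 mm from it. Four round white posts, 10 mm thick, at 45 degrees to the hinge direction, with 2.5 mm of play towards the hinge and 5 mm away from it: the two beside the hinge 30 mm high, the outer two 10 mm; fingers closing square to the hinge pass between the posts
- nest_p1 (a point): where the middle of a case sits in this pocket of the fixed nest, opposite the leaf pocket of the same number
- leaf_p2 (a point): where the middle of a case sits in this pocket of the leaf (20 mm above the pocket floor). Pockets are 76 mm apart along the hinge, 46 mm from it. Four round white posts, 10 mm thick, at 45 degrees to the hinge direction, with 2.5 mm of play towards the hinge and 5 mm away from it: the two beside the hinge 30 mm high, the outer two 10 mm; fingers closing square to the hinge pass between the posts
- nest_p2 (a point): where the middle of a case sits in this pocket of the fixed nest, opposite the leaf pocket of the same number
- mallet: a small mallet, 300 g: white nylon nose 24 mm across, black head 34 mm across, orange square handle 22 mm wide and 24 mm high. Origin at the centre of the striking face (lower end of the nose); its z axis points up along the head (88 mm high); the handle runs towards -x with its middle line 60 mm above the face, from the head to x = -200 mm; it balances about 35 mm behind the head's axis. It starts level in its rest, face down
- rest: the wooden mallet rest, fixed. Origin on the bench under its middle. The mallet's face stands at x = +75 mm, y = 0, z = 10 mm in its frame, mallet x along rest x; the handle lies in a fork at x = -75 mm (bed 58 mm high, prongs to 82 mm, 32 mm apart inside)
- tray: the yellow finish tray, 250 x 110 mm outside, fixed, 4 mm walls 16 mm high, 4 to 5 mm floor. Origin on the bench under its middle, long side along its x; three cases fit in a row
- wheel: a tyred wheel, 112 mm across, lying flat: not part of the job, leave it alone
- screwdriver: a screwdriver: not part of the job, leave it alone
- head: a red finned cooling head, 68 mm across, 45 mm high: not part of the job, leave it alone
- stone: a grey stone, 68 mm across: not part of the job, leave it alone
Mind the look-alikes: they are no part of the job. What is shaped like the case3 but blue, brown or purple is not meant.

How it is judged:
On the way, in this order (a step that is already met when the one before it is completed fails the run):
1. every case sits in a pocket of the open leaf, pin face down (value of joint leaf below 0.12 rad and (distance between case1 and leaf_p0 below 0.008 m or distance between case1 and leaf_p1 below 0.008 m or distance between case1 and leaf_p2 below 0.008 m) and angle between each of case1, case2, case3's own z axis and vertical below 0.1 rad and (distance between case2 and leaf_p0 below 0.008 m or distance between case2 and leaf_p1 below 0.008 m or distance between case2 and leaf_p2 below 0.008 m) and (distance between case3 and leaf_p0 below 0.008 m or distance between case3 and leaf_p1 below 0.008 m or distance between case3 and leaf_p2 below 0.008 m)), for 0.2 s.
2. the leaf is closed right over onto the nest with the cases turned over inside (value of joint leaf above 2.98 rad and (distance between case1 and nest_p0 below 0.008 m or distance between case1 and nest_p1 below 0.008 m or distance between case1 and nest_p2 below 0.008 m) and angle between each of case1, case2, case3's own z axis and vertical above 3.04 rad and (distance between case2 and nest_p0 below 0.008 m or distance between case2 and nest_p1 below 0.008 m or distance between case2 and nest_p2 below 0.008 m) and (distance between case3 and nest_p0 below 0.008 m or distance between case3 and nest_p1 below 0.008 m or distance between case3 and nest_p2 below 0.008 m)), for 0.2 s.
3. the leaf is fully open again and every case sits in a nest pocket, pin face up (value of joint leaf below 0.12 rad and (distance between case1 and nest_p0 below 0.008 m or distance between case1 and nest_p1 below 0.008 m or distance between case1 and nest_p2 below 0.008 m) and angle between each of case1, case2, case3's own z axis and vertical above 3.04 rad and (distance between case2 and nest_p0 below 0.008 m or distance between case2 and nest_p1 below 0.008 m or distance between case2 and nest_p2 below 0.008 m) and (distance between case3 and nest_p0 below 0.008 m or distance between case3 and nest_p1 below 0.008 m or distance between case3 and nest_p2 below 0.008 m)), for 0.2 s.
4. every spring pin is driven home (value of joint each of pin1, pin2, pin3 above 0.0078 m), for 0.2 s.
At the end, for the whole second after the job is handed in: every case stands flat on the floor of the yellow tray, pin face up (within 0.1 rad), at rest; every pin is driven in at least 7.8 mm of 9.5; the leaf lies open (below 0.12 rad); the mallet is level in its rest, face within about 12 to 15 mm of where it stood (all of step 4 and x of case1 in the frame of tray between -0.1 and 0.1 m and y of case1 in the frame of tray between -0.03 and 0.03 m and z of case1 in the frame of tray between 0.018 and 0.028 m and angle between each of case1, case2, case3's own z axis and vertical above 3.04 rad and linear speed of each of case1, case2, case3, mallet below 0.02 m/s and x of case2 in the frame of tray between -0.1 and 0.1 m and y of case2 in the frame of tray between -0.03 and 0.03 m and z of case2 in the frame of tray between 0.018 and 0.028 m and x of case3 in the frame of tray between -0.1 and 0.1 m and y of case3 in the frame of tray between -0.03 and 0.03 m and z of case3 in the frame of tray between 0.018 and 0.028 m and value of joint leaf below 0.12 rad and x of mallet in the frame of rest between 0.06 and 0.09 m and y of mallet in the frame of rest between -0.012 and 0.012 m and z of mallet in the frame of rest below 0.016 m and angle between mallet's own z axis and vertical below 0.1 rad); the robot touches nothing.
It fails at once if a bystander is moved more than 25 mm (distance of any of wheel, screwdriver, head, stone from where it was at the start of the episode above 0.025 m).
It fails at once if a pin is pushed with the fingers (contact force between the fingers and pin1 above 3 N or contact force between the fingers and pin2 above 3 N or contact force between the fingers and pin3 above 3 N).
Of case1, case2, case3 only 2 to 3 are there at a start; the rules pass over those that are not, and their reading is None.
At some moment in a run one of case1, case2, case3 may be knocked a few centimetres aside while the robot is not near it.
It also fails if it takes over 210 s, if anything falls off the work surface, if the arm or the gripper's body presses on something with over 40 N, if the wrist force passes 120 N, or if a joint passes its speed limit or range.

### The arm

A 6-joint arm with a two-finger parallel gripper is mounted at the origin on the work surface. World frame = base frame: x ahead of the robot, y to its left, z up, the work surface at z = 0. Lengths are in m, angles in rad, forces in N, time in s.
With the tool pointing down it reaches from about 0.375 to 0.925 m from the base axis. Payload 5.7 kg.
Tool frame: the origin (TCP) lies midway between the tips of the shut fingers; the grasp point (between the pads) lies 19 mm behind it; z points along the fingers, y is the line along which they close (so a half turn about z gives the same grasp; the last joint's range is limited). The gripper opens to 88 mm and grips with 3 to 60 N. Pads are 20 mm wide; open, the fingers measure 115 mm over their backs; the gripper's body (75 mm by 178 mm) begins 61 mm behind the grasp point.
Start: joints at [1.145, 0.359, 1.51, -0, 1.272, -0.115], TCP at [0.183, 0.571, 0.196] pointing down, gripper open.
Joint ranges: [-2.97, 2.97], [-1.01, 2.36], [0.21, 2.38], [-0.96, 4.11], [0.2, 2.71], [-2.98, 2.98]. Speed limits (rad/s): [2.39, 2.39, 3.14, 3.14, 3.14, 3.14].

### API

Orientations are given as a unit quaternion [x, y, z, w].
In Python, from bench import move_ptp, servo_line, goto_joints, move_gripper, sleep, inverse_kinematics, capture, PlanningError, close_job, spot_in, silhouettes, current_clock, current_joint_pos, current_qvel, current_joint_torque, current_position, current_orientation, current_force, current_torque, current_finger_gap, current_grip_force gives the robot as it stands. Calls block until the motion is done:
- move_ptp(position, orientation): joint-space move of the TCP to a pose.
- servo_line(position, orientation=None, rate=0.15, contact_N=None): straight line of the TCP; orientation=None keeps the orientation; rate is the mean speed in m/s. With contact_N (N) it stops when the force on the tool has changed by that much, and returns True; else False.
- goto_joints(angles): joint-space move.
- move_gripper(opening): finger opening in m; the grip force is fixed at half the most; returns when the fingers have stopped.
- sleep(seconds).
- inverse_kinematics(position, orientation): joint angles nearest the present ones, or None.
- capture(name): name is "side" or "top" or "wrist"; returns a dict with "image" (480x640x3 uint8, blue, green, red), "range_z" (480x640 float32, m along the optical axis (not along the pixel's ray), 0 where there is no reading), "intrinsics" (3x3 intrinsics, pixels), "R" (3x3) and "t" (3): a world point X has camera coordinates R X + t. Camera axes: x right, y down, z forward; pixel columns grow to the right and rows downward; lengths in m; the calibration is good to about 2 mm. A picture is of the moment at which its call begins.
A pose or a line that the arm cannot do raises PlanningError and nothing moves.
- close_job(): hands the job in; it is judged then, once.
Trained networks look in the newest picture that a camera, given by its name, has taken for a name from the list of things; names that differ only in an ending like _2 or _b are one class to them, and where a whole thing is asked for, a point or a joint stands for the part that bears it (a point fixed in the world has none). Each returns a list of dicts, best first, with "conf" (0 to 1); they miss things now and then, are a little off and sometimes report something else, mostly with a low value. They report only what shows in the picture. A call takes as long as a camera call. They do not tell look-alikes from the thing itself.
- spot_in(camera, query): "xy" ([column, row] in pixels, amid what is visible of it).
- silhouettes(camera, query): "region" (480x640 bool, what is visible of it) and "xy" ([column, row] in pixels, amid what is visible of it).
Readings, each from a call of its own:
- current_clock(): time.
- current_joint_pos(): joint angles.
- current_qvel(): joint speeds.
- current_joint_torque(): joint torques, N m.
- current_position(): TCP position.
- current_orientation(): TCP orientation.
- current_force(): force on the tool from outside, world axes, zero at the start.
- current_torque(): the same for the moment, N m.
- current_finger_gap(): finger opening in m.
- current_grip_force(): force on a finger pad.
Only numpy, scipy, OpenCV 4.12 (cv2) and the standard library are available. Lean on these libraries where they do the work, as an engineer would, in place of code of your own. Each camera call takes 0.05 s, during which the arm holds its last target. There are 200 camera calls.

## Working session

There is one attempt and no reset: what is moved stays moved. The work goes in short steps, each a Python script; the robot and the scene stay as the last script left them, time stands still between calls to the robot, and variables do not carry over. Pictures are saved under pics/ and viewed, at most 14 in all, crops included, and the job is handed in when it is done.

```bash
ls; mkdir -p pics; python3 - <<'E'
from bench import *
import cv2,numpy as np
for n in("top","side"):
    c=capture(n); cv2.imwrite(f"pics/{n}0.png",c["image"]); print(n,c["intrinsics"].tolist(),c["R"].tolist(),c["t"].tolist())
    np.savez(f"{n}0.npz",**c)
    for q in["case1","jig","leaf_handle","mallet","rest","tray","wheel","screwdriver","head","stone"]:
        print(q,[(np.round(d["xy"]).tolist(),round(d["conf"],2)) for d in spot_in(n,q)])
print(current_clock(),current_orientation())
E
```

```text
pics
top [[619.8493306529894, 0.0, 318.70321068288473], [0.0, 619.8493306529894, 241.39450750899292], [0.0, 0.0, 1.0]] [[0.02390956286492032, -0.9996273803830351, 0.013169403637191997], [-0.997236471950652, -0.024775105923241537, -0.07004008236651436], [0.07034025742790809, -0.011458381868441093, -0.9974572440310074]] [0.007934504229455857, 0.5405650043580698, 1.6565961756398913]
case1 [([176.0, 255.0], 0.89), ([159.0, 292.0], 0.84), ([139.0, 256.0], 0.79), ([190.0, 289.0], 0.72), ([220.0, 231.0], 0.62)]
jig [([327.0, 229.0], 0.87), ([326.0, 247.0], 0.49)]
leaf_handle [([327.0, 244.0], 0.84), ([191.0, 186.0], 0.44)]
mallet [([485.0, 269.0], 0.72)]
rest [([471.0, 266.0], 0.97)]
tray [([421.0, 254.0], 0.8)]
wheel [([193.0, 186.0], 0.9)]
screwdriver [([249.0, 306.0], 0.8)]
head [([400.0, 186.0], 0.94), ([326.0, 229.0], 0.68)]
stone [([250.0, 177.0], 0.81), ([326.0, 232.0], 0.46)]
side [[492.9555774126969, 0.0, 326.4806630438735], [0.0, 492.9555774126969, 242.07692126686544], [0.0, 0.0, 1.0]] [[0.9929345755524417, -0.11806182195636045, 0.01193041779809148], [-0.0625686991924974, -0.6063301009615576, -0.7927477319736124], [0.10082701301660753, 0.78640016204493, -0.6094330960670389]] [-0.5176183043469653, 0.09440127397328851, 1.0092049034624782]
case1 [([326.0, 196.0], 0.91), ([264.0, 182.0], 0.77), ([297.0, 151.0], 0.67), ([262.0, 165.0], 0.6), ([302.0, 170.0], 0.57)]
jig [([350.0, 272.0], 0.77)]
leaf_handle [([331.0, 269.0], 0.85), ([328.0, 195.0], 0.29)]
mallet [([339.0, 429.0], 0.67)]
rest [([333.0, 460.0], 0.65), ([353.0, 269.0], 0.25)]
tray [([339.0, 367.0], 0.87)]
wheel [([369.0, 172.0], 0.81), ([351.0, 275.0], 0.45), ([335.0, 269.0], 0.19)]
screwdriver [([254.0, 219.0], 0.65), ([439.0, 325.0], 0.47)]
head [([438.0, 323.0], 0.71)]
stone [([395.0, 207.0], 0.78)]
1.1 [ 1.54749664e-01  9.87953713e-01 -5.41404722e-05 -2.02757157e-05]
```

```bash
python3 - <<'E'
import cv2
i=cv2.imread("pics/top0.png")[130:340,100:560]
cv2.imwrite("pics/top0c.png",cv2.resize(i,(800,365),interpolation=cv2.INTER_CUBIC))
E
```

```text
(no output)
```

View pics/top0c.png

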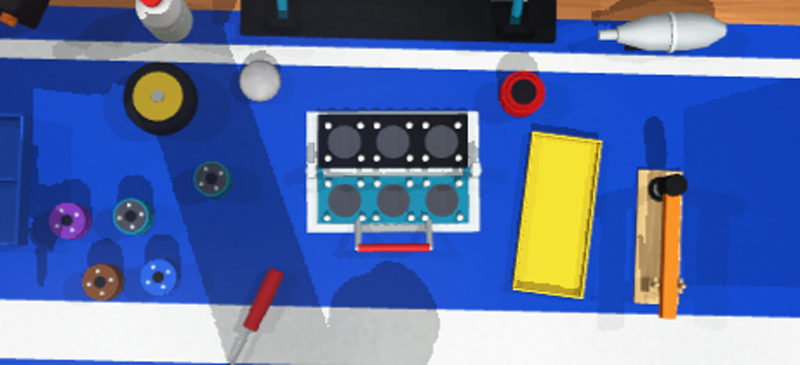

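View pics/side0.png

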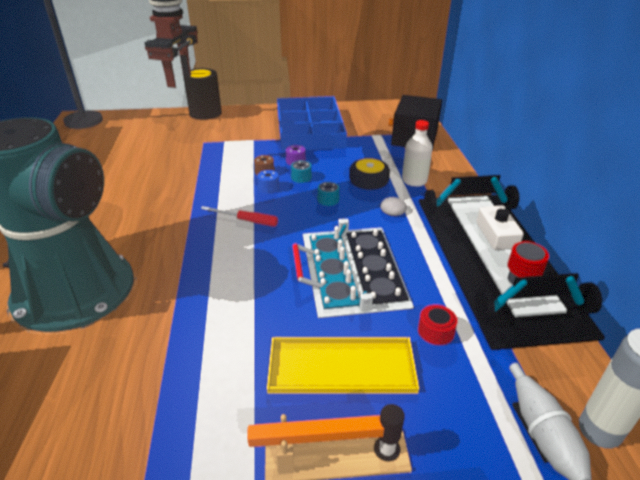

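The top crop shows two teal cases at about (221,233) and (176,254) full-image px. The blue, brown and purple ones are decoys. The jig leaf lies open towards the robot, the tray is right of the jig and the mallet is in its rest at far right. I'll measure these next.

```bash
cat > h.py <<'E'
from bench import *
import numpy as np,cv2
from scipy.spatial.transform import Rotation as Rn
def down(a):  # tool down, finger closing line (tool y) at angle a from world x
    # tool x,y,z columns; z=-Z, y=(cos a,sin a,0), x=y cross z
    y=np.array([np.cos(a),np.sin(a),0]);z=np.array([0,0,-1.]);return Rn.from_matrix(np.c_[np.cross(y,z),y,z]).as_quat()
def cloud(c):
    K=c["intrinsics"];d=c["range_z"].astype(float);v,u=np.indices(d.shape)
    P=np.stack([(u-K[0,2])/K[0,0]*d,(v-K[1,2])/K[1,1]*d,d],-1)
    W=(P-c["t"])@c["R"]; W[d<=0]=np.nan; return W
def ray(c,uv,z):  # pixel(s) -> world point at height z
    K=c["intrinsics"];uv=np.atleast_2d(uv).astype(float)
    r=np.c_[(uv-[K[0,2],K[1,2]])/[K[0,0],K[1,1]],np.ones(len(uv))]@c["R"];o=-c["R"].T@c["t"]
    return o+r*((z-o[2])/r[:,2])[:,None]
def hsv(c): return cv2.cvtColor(c["image"],cv2.COLOR_BGR2HSV)
def comps(m,mn):
    n,l,s,ce=cv2.connectedComponentsWithStats(m.astype(np.uint8));return [l==i for i in range(1,n) if s[i,4]>=mn]
def rng(h,a,b): return cv2.inRange(h,np.array(a),np.array(b))>0
E
python3 - <<'E'
from h import *
c=dict(np.load("top0.npz"));h=hsv(c);W=cloud(c)
def rep(name,m,mn):
    for k in comps(m,mn):
        w=W[k];w=w[~np.isnan(w[:,0])]
        z=np.median(w[:,2]); uv=np.argwhere(k)[:,::-1]
        p=ray(c,uv,z)[:,:2].astype(np.float32);r=cv2.minAreaRect(p)
        print(name,k.sum(),uv.mean(0).round(),"zmed %.3f z95 %.3f"%(z,np.percentile(w[:,2],95)),"mean",w.mean(0).round(3),"rect",np.round(r[0],4),np.round(r[1],3),round(r[2],1))
print(h[233,214],h[254,168],h[254,184],h[245,326],h[270,420],h[280,485],h[254,300])
rep("teal",rng(h,(82,100,40),(100,255,255)),40)
rep("yellow",rng(h,(22,120,80),(35,255,255)),300)
rep("red",rng(h,(0,150,80),(6,255,255))|rng(h,(172,150,80),(180,255,255)),60)
rep("orange",rng(h,(8,150,120),(20,255,255)),200)
E
```

```text
[115  62  70] [107  25 165] [ 98 187 169] [112  39  98] [ 28 200 245] [ 16 213 249] [101 122 117]
teal 52 [264.  79.] zmed 0.070 z95 0.107 mean [0.967 0.177 0.069] rect [0.9643 0.1778] [0.033 0.016] 1.7
teal 55 [397.  83.] zmed 0.075 z95 0.112 mean [ 0.963 -0.176  0.079] rect [ 0.9618 -0.1755] [0.033 0.013] 0.9
teal 136 [262. 129.] zmed 0.073 z95 0.107 mean [0.83  0.179 0.071] rect [0.8348 0.179 ] [0.067 0.016] 1.8
teal 140 [397. 133.] zmed 0.073 z95 0.112 mean [ 0.831 -0.179  0.073] rect [ 0.8341 -0.1803] [0.018 0.066] 81.5
teal 93 [225. 234.] zmed 0.038 z95 0.046 mean [0.552 0.272 0.035] rect [0.5563 0.2786] [0.051 0.056] 1.4
teal 1447 [326. 244.] zmed 0.012 z95 0.020 mean [0.534 0.001 0.013] rect [0.5395 0.0023] [0.087 0.237] 1.4
teal 138 [179. 255.] zmed 0.037 z95 0.046 mean [0.494 0.394 0.034] rect [0.4959 0.4002] [0.053 0.059] 1.4
teal 4435 [ 34. 432.] zmed 0.644 z95 0.703 mean [0.169 0.494 0.636] rect [0.1736 0.4629] [0.161 0.165] 3.4
teal 104 [354. 426.] zmed 0.013 z95 0.020 mean [ 0.051 -0.085  0.013] rect [ 0.0551 -0.0822] [0.084 0.023] 58.0
teal 74 [350. 440.] zmed 0.323 z
[... 1037 characters left out ...]
734 0.1987] [0.023 0.097] 65.1
red 897 [612. 471.] zmed 0.077 z95 0.152 mean [-0.032 -0.74   0.081] rect [-0.0312 -0.7461] [0.045 0.132] 1.1
orange 9182 [ 39. 136.] zmed 0.000 z95 0.007 mean [0.812 0.798 0.   ] rect [0.8256 0.7796] [0.349 0.249] 3.4
orange 5945 [178. 101.] zmed 0.000 z95 0.007 mean [0.922 0.419 0.   ] rect [0.9132 0.4665] [0.164 0.427] 0.0
orange 73537 [366. 347.] zmed 0.000 z95 0.007 mean [ 0.263 -0.119  0.   ] rect [0.4487 0.0024] [1.082 1.758] 1.1
orange 729 [484. 277.] zmed 0.081 z95 0.087 mean [ 0.454 -0.412  0.078] rect [ 0.4542 -0.4111] [0.028 0.183] 88.8
orange 1581 [ 45. 451.] zmed 0.001 z95 0.007 mean [-0.034  0.734  0.001] rect [-0.0327  0.7358] [0.164 0.071] 58.4
```

```bash
python3 - <<'E'
from h import *
for n,p in dict(case=(0.5,0.33,0.33),jig=(0.5,0.0,0.33),tray=(0.47,-0.27,0.36),mal=(0.44,-0.40,0.36)).items():
    move_ptp(p,down(0)); sleep(0.2); c=capture("wrist"); np.savez("w_%s.npz"%n,**c); cv2.imwrite("pics/w_%s.png"%n,c["image"])
    print(n,current_clock(),(-c["R"].T@c["t"]).round(3),current_joint_pos().round(2) if hasattr(current_joint_pos(),"round") else current_joint_pos())
a=[cv2.resize(cv2.imread("pics/w_%s.png"%n),(400,300)) for n in("case","jig","tray","mal")]
cv2.imwrite("pics/w4.png",np.vstack([np.hstack(a[:2]),np.hstack(a[2:])]))
E
```

```text
case 2.9 [0.499 0.408 0.518] [0.47 0.27 1.31 0.   1.56 0.47]
jig 4.4 [0.5   0.078 0.518] [-0.14  0.11  1.51  0.    1.52 -0.14]
tray 5.7083 [ 0.47  -0.192  0.548] [-0.65  0.17  1.38  0.    1.6  -0.65]
mal 6.55 [ 0.44  -0.322  0.548] [-0.85  0.25  1.27  0.    1.62 -0.85]
```

View pics/w4.png

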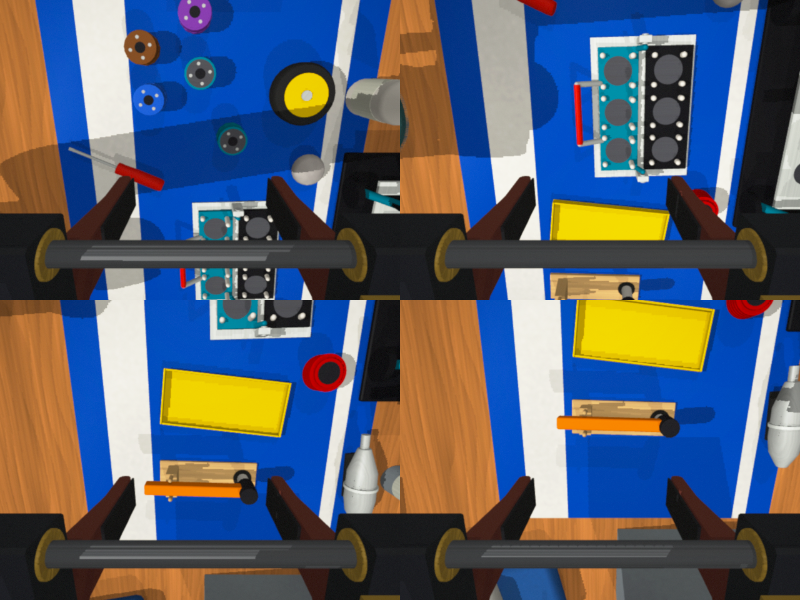

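Wrist views show clear cases (upper left), the jig with six grey pocket discs, the tray, and the mallet in its rest. The hinge is a thin line with knuckles at the ends. Measuring precisely.

```bash
python3 - <<'E'
from h import *
def rep(c,W,name,m,mn,zz=None,mx=1e9):
    for k in comps(m,mn):
        if k.sum()>mx: continue
        w=W[k];w=w[~np.isnan(w[:,0])]
        z=np.median(w[:,2]) if zz is None else zz; uv=np.argwhere(k)[:,::-1]
        p=ray(c,uv,z)[:,:2].astype(np.float32);r=cv2.minAreaRect(p)
        print(name,k.sum(),uv.mean(0).round(),"z50 %.3f z90 %.3f"%(np.median(w[:,2]),np.percentile(w[:,2],90)),"rect",np.round(r[0],4),np.round(r[1],4),round(r[2],2))
L=lambda n:(lambda c:(c,hsv(c),cloud(c)))(dict(np.load("w_%s.npz"%n)))
c,h,W=L("case")
roi=(W[...,1]>.2)&(W[...,1]<.5)&(W[...,0]>.4)&(W[...,0]<.62)
# top faces: height band
rep(c,W,"tops",roi&(W[...,2]>.034)&(W[...,2]<.05),300)
rep(c,W,"teal",roi&rng(h,(80,90,40),(100,255,255))&(W[...,2]>.02),200)
c,h,W=L("jig")
X,Y,Z=W[...,0],W[...,1],W[...,2]
roi=(abs(Y)<.17)&(X>.42)&(X<.72)
wh=roi&(h[...,1]<60)&(h[...,2]>150)
rep(c,W,"white",wh,20)
rep(c,W,"teal",roi&rng(h,(80,120,40),(100,255,255)),500)
rep(c,W,"disc",roi&(h[...,2]<130)&(h[...,1]<80)&(h[...,2]>50),500)
rep(c,W,"red",roi&(rng(h,(0,150,80),(6,255,255))|rng(h,(172,150,80),(180,255,255))),100)
hx=[np.nanpercentile(Z[(abs(X-x)<.0015)&(abs(Y)<.1)],[50,90,99]).round(3).tolist() for x in np.arange(.55,.61,.005)];print("hinge prof",hx)
c,h,W=L("tray");rep(c,W,"yellow",rng(h,(22,120,60),(35,255,255)),3000)
rep(c,W,"yellowrim",rng(h,(22,120,60),(35,255,255)),3000,0.016)
c,h,W=L("mal");
rep(c,W,"orange",rng(h,(8,150,120),(20,255,255))&(W[...,2]>.06)&(W[...,2]<.1)&(W[...,1]<-.3),500)
rep(c,W,"orangetop",rng(h,(8,150,120),(20,255,255))&(W[...,2]>.075)&(W[...,2]<.1)&(W[...,1]<-.3),500)
rep(c,W,"headtop",(W[...,2]>.088)&(W[...,2]<.11)&(abs(W[...,1]+.41)<.06)&(abs(W[...,0]-.5)<.15),100)
rep(c,W,"wood",rng(h,(8,40,60),(25,180,255))&(W[...,2]<.03)&(W[...,2]>.006)&(abs(W[...,1]+.41)<.08)&(abs(W[...,0]-.47)<.2),500)
E
```

```text
tops 1308 [311.  31.] z50 0.040 z90 0.041 rect [0.4887 0.4859] [0.055  0.0281] 0.07
tops 998 [237.  75.] z50 0.040 z90 0.041 rect [0.4121 0.4457] [0.0247 0.0542] 0.31
tops 2117 [320. 117.] z50 0.040 z90 0.041 rect [0.498  0.4032] [0.0551 0.0541] 89.09
tops 1271 [245. 159.] z50 0.040 z90 0.041 rect [0.4167 0.3576] [0.055  0.0339] 89.19
tops 1749 [371. 224.] z50 0.040 z90 0.041 rect [0.5579 0.2834] [0.0547 0.0552] 1.11
teal 579 [319. 116.] z50 0.040 z90 0.041 rect [0.4979 0.4027] [0.0542 0.0541] 0.08
teal 636 [369. 218.] z50 0.039 z90 0.041 rect [0.5569 0.2839] [0.0548 0.0586] 37.96
white 5715 [375. 151.] z50 0.004 z90 0.028 rect [ 0.5635 -0.003 ] [0.2225 0.2873] 1.56
white 1628 [386. 164.] z50 0.004 z90 0.005 rect [0.5783 0.0109] [0.0124 0.2037] 1.56
white 64 [407.  87.] z50 0.020 z90 0.022 rect [0.5953 0.1053] [0.009  0.0083] 0.07
white 81 [453.  87.] z50 0.023 z90 0.026 rect [0.6454 0.1055] [0.0111 0.0091] 18.05
white 64 [323.  88.] z50 0.020 z90 0.022 rect [0.503  0.1037] [0.0078 0.0094] 0.07
white 89 [371.  89.] z50 0.039 z90 0.041 rect [0.5534 0.1027] [0.0107 0.009 ] 0.07
white 7
[... 2824 characters left out ...]
13, 0.014], [0.012, 0.018, 0.021], [0.012, 0.021, 0.022], [0.012, 0.013, 0.02]]
yellow 17792 [358. 164.] z50 0.004 z90 0.013 rect [ 0.5181 -0.2565] [0.112 0.255] 83.64
yellowrim 17792 [358. 164.] z50 0.004 z90 0.013 rect [ 0.517 -0.255] [0.1094 0.2493] 83.64
orange 3571 [334. 198.] z50 0.081 z90 0.082 rect [ 0.4555 -0.4124] [0.025  0.1856] 88.28
orangetop 3266 [333. 198.] z50 0.081 z90 0.083 rect [ 0.4554 -0.4135] [0.0227 0.1856] 88.28
headtop 790 [431. 204.] z50 0.097 z90 0.099 rect [ 0.5596 -0.4164] [0.0348 0.033 ] 0.07
wood 3416 [357. 173.] z50 0.008 z90 0.009 rect [ 0.4865 -0.3967] [0.0328 0.2083] 88.35
wood 599 [362. 212.] z50 0.008 z90 0.009 rect [ 0.4952 -0.4461] [0.0076 0.1502] 88.31
```

```bash
python3 - <<'E'
import cv2,numpy as np
i=cv2.imread("pics/w_jig.png");a=i[40:300,260:500]
b=cv2.imread("pics/w_mal.png")[130:250,220:500]
cv2.imwrite("pics/z.png",np.hstack([cv2.resize(a,(480,520)),cv2.copyMakeBorder(cv2.resize(b,(320,137)),0,383,0,0,0)]))
E
```

```text
(no output)
```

View pics/z.png

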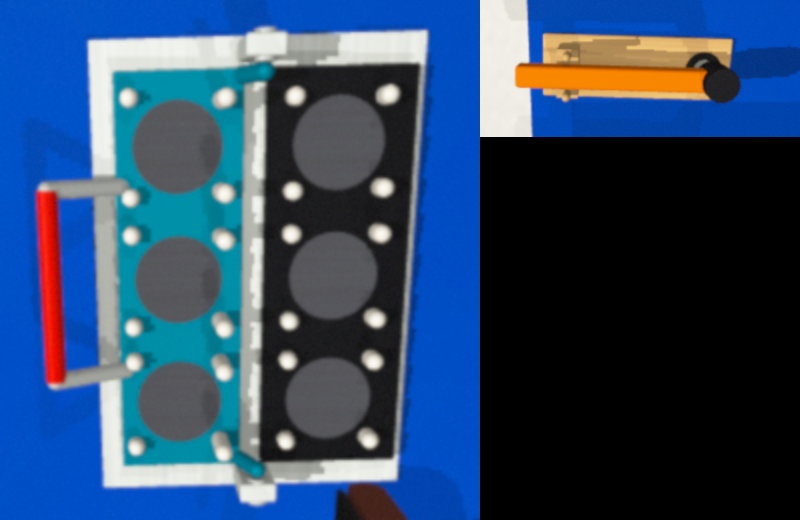

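Measured values agree with the given sizes:
- **Jig:** hinge at about (0.5793, 0.0023), yaw 0.028, leaf and nest discs 92 mm apart.
- **Cases:** (0.498, 0.403) and (0.558, 0.283).
- **Tray:** (0.517, -0.2555), yaw -0.111.
- **Mallet:** (0.5596, -0.4165), yaw -0.030.

Nothing crosses the hinge line between the pockets. Loading now.

```bash
cat >> h.py <<'E'
JO=np.array([.5793,.0023]);JA=.028
def jig(x,y): c,s=np.cos(JA),np.sin(JA); return JO+[c*x-s*y,s*x+c*y]
def tops(c,x0,x1,y0,y1,z0,z1,mn=200):
    W=cloud(c);m=(W[...,0]>x0)&(W[...,0]<x1)&(W[...,1]>y0)&(W[...,1]<y1)&(W[...,2]>z0)&(W[...,2]<z1);o=[]
    for k in comps(m,mn):
        p=ray(c,np.argwhere(k)[:,::-1],np.nanmedian(W[k][:,2]))[:,:2].astype(np.float32);ce,r=cv2.minEnclosingCircle(p);o.append((np.round(ce,4),round(r,4),round(float(np.nanmedian(W[k][:,2])),4)))
    return o
def pick(xy,z,a,op=.076,hi=.16):
    move_gripper(op);move_ptp([*xy,hi],down(a));servo_line([*xy,z],rate=.12);move_gripper(.03)
    g=current_finger_gap();servo_line([*xy,hi],rate=.15);print("picked",xy,g,current_finger_gap(),current_clock());return g
def place(xy,z,a,op=.066,hi=.16):
    move_ptp([*xy,hi],down(a));servo_line([*xy,z+.02],rate=.15);t=servo_line([*xy,z],rate=.04,contact_N=6)
    print("place contact",t,np.round(current_position(),4));move_gripper(op);servo_line([*xy,hi],rate=.15)
E
python3 - <<'E'
from h import *
pick((.498,.4032),.018,JA);place(jig(-.0465,.076),.0305,JA)
move_ptp([.5,.2,.33],down(0));c=capture("wrist");cv2.imwrite("pics/l1.png",c["image"])
print(tops(c,.45,.65,.2,.5,.034,.05),tops(c,.46,.6,-.12,.12,.046,.058),jig(-.046,.076),current_clock())
E
```

```text
picked (0.498, 0.4032) 0.029940375087170686 0.02992198261278538 13.1833
place contact False [0.5306 0.077  0.0303]
[(array([0.4978, 0.3843]), 0.0212, 0.0396), (array([0.6386, 0.3522]), 0.0331, 0.0449), (array([0.5576, 0.282 ]), 0.0279, 0.0401)] [] [0.53119031 0.07698238] 18.6167
```

View pics/l1.png

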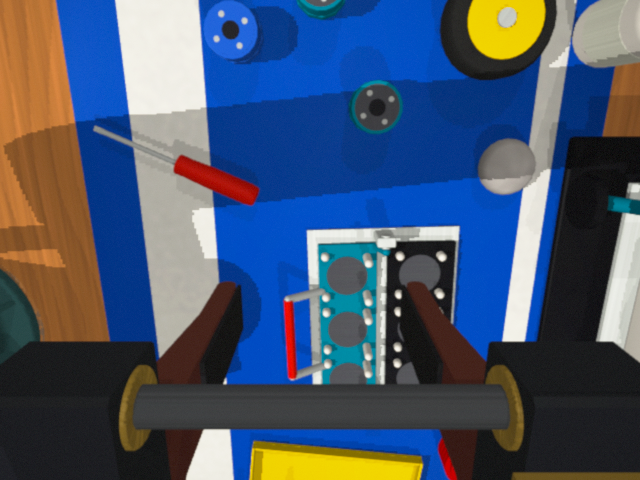

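The fingers closed on nothing and the first case is still near where it was, at the top edge (320,5). I'll look again from directly over it.

```bash
python3 - <<'E'
from h import *
move_ptp([.5,.30,.33],down(0));c=capture("wrist");cv2.imwrite("pics/l2.png",c["image"])
print(tops(c,.38,.65,.2,.52,.034,.05))
servo_line([.498,.34,.30]);c2=capture("wrist");print(tops(c2,.38,.65,.2,.52,.034,.05));print(current_finger_gap())
E
```

```text
[(array([0.4888, 0.4844]), 0.0231, 0.0398), (array([0.3974, 0.4452]), 0.0281, 0.0401), (array([0.4976, 0.4029]), 0.0279, 0.0401), (array([0.6468, 0.3669]), 0.0449, 0.0448), (array([0.4063, 0.3579]), 0.028, 0.0401), (array([0.5574, 0.2828]), 0.0281, 0.04)]
[(array([0.4887, 0.4989]), 0.028, 0.0401), (array([0.3972, 0.4454]), 0.028, 0.0401), (array([0.4976, 0.403 ]), 0.0278, 0.0401), (array([0.6466, 0.3677]), 0.0445, 0.0448), (array([0.4068, 0.3577]), 0.0282, 0.0401), (array([0.5576, 0.2831]), 0.0284, 0.04)]
0.06580452806093626
```

```bash
python3 - <<'E'
from h import *
p=(.4977,.403);move_gripper(.08);print(current_finger_gap())
move_ptp([*p,.12],down(JA));servo_line([*p,.018],rate=.1);print(np.round(current_position(),4),current_finger_gap(),np.round(current_force(),1))
c=capture("side");cv2.imwrite("pics/s1.png",cv2.resize(c["image"][100:240,200:400],(800,560)))
move_gripper(.05);print(current_finger_gap(),current_grip_force())
E
```

```text
0.07997451752117934
[0.4983 0.4034 0.0187] 0.08000224229568173 [-0.6 -0.  -0.2]
0.05027165805124557 0.0
```

View pics/s1.png

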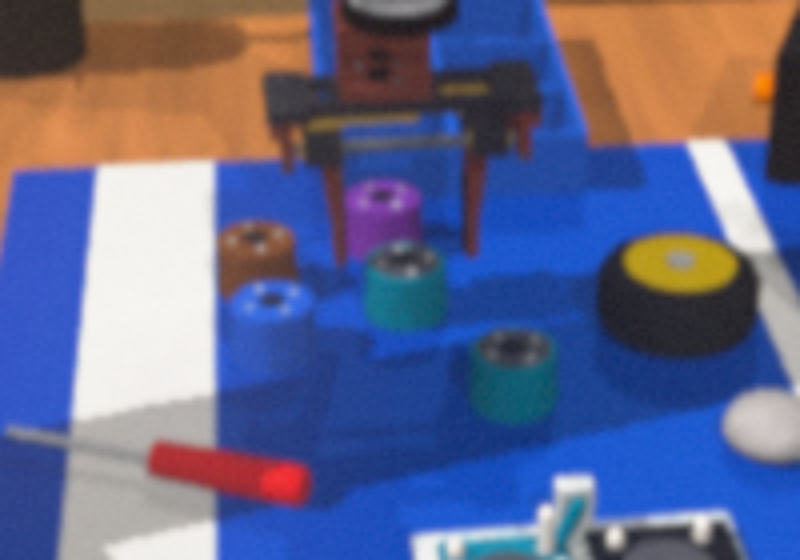

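The side view shows the fingers standing behind the case in +y, so I'm checking the tool against the cloud.

```bash
python3 - <<'E'
from h import *
print(np.round(current_position(),4),Rn.from_quat(current_orientation()).as_matrix().round(3).tolist())
W=[cloud(capture(n)) for n in("side","top")]
for w in W:
    m=(abs(w[...,0]-.498)<.1)&(abs(w[...,1]-.42)<.09)
    for z in(.025,.035,.045,.06,.08,.1,.12):
        k=m&(abs(w[...,2]-z)<.006)
        if k.sum(): print(z,k.sum(),np.percentile(w[k],[2,50,98],axis=0).round(3)[:,:2].T.tolist())
c=capture("side");print(tops(c,.38,.65,.2,.52,.034,.05,60))
E
```

```text
[0.4977 0.403  0.018 ] [[-0.028, 1.0, -0.0], [1.0, 0.028, -0.0], [-0.0, -0.0, -1.0]]
0.025 205 [[0.4, 0.48, 0.522], [0.331, 0.389, 0.49]]
0.035 542 [[0.399, 0.48, 0.519], [0.331, 0.399, 0.503]]
0.045 200 [[0.4, 0.482, 0.528], [0.334, 0.395, 0.503]]
0.06 30 [[0.463, 0.522, 0.53], [0.386, 0.392, 0.404]]
0.08 38 [[0.463, 0.522, 0.533], [0.386, 0.391, 0.395]]
0.1 49 [[0.461, 0.523, 0.536], [0.387, 0.391, 0.407]]
0.12 23 [[0.419, 0.525, 0.576], [0.366, 0.389, 0.431]]
0.025 35 [[0.401, 0.476, 0.516], [0.33, 0.377, 0.488]]
0.035 199 [[0.399, 0.42, 0.518], [0.331, 0.379, 0.488]]
0.045 216 [[0.399, 0.42, 0.517], [0.334, 0.38, 0.483]]
0.06 1 [[0.527, 0.527, 0.527], [0.392, 0.392, 0.392]]
0.1 1 [[0.524, 0.524, 0.524], [0.393, 0.393, 0.393]]
[(array([0.4915, 0.4907]), 0.0307, 0.0385), (array([0.3959, 0.4373]), 0.0311, 0.0386), (array([0.4997, 0.3965]), 0.0353, 0.0388), (array([0.6472, 0.3568]), 0.0467, 0.0427), (array([0.4049, 0.3502]), 0.0311, 0.0386), (array([0.5567, 0.274 ]), 0.0325, 0.0387)]
```

```bash
python3 - <<'E'
from h import *
def tip():
    c=capture("side");w=cloud(c)
    for x0,x1 in((.505,.56),(.435,.486)):
        k=(w[...,0]>x0)&(w[...,0]<x1)&(abs(w[...,1]-.398)<.02)&(w[...,2]>.042)&(w[...,2]<.3)
        print(k.sum(),np.percentile(w[k],[0,5,50],axis=0).round(3).tolist())
    return c
tip();print(current_joint_pos(),current_finger_gap())
move_gripper(.08);c=tip();cv2.imwrite("pics/s2.png",cv2.resize(c["image"][80:230,220:420],(800,600)))
servo_line([.4977,.403,.10]);tip()
E
```

```text
459 [[0.505, 0.378, 0.042], [0.509, 0.379, 0.059], [0.528, 0.387, 0.162]]
521 [[0.435, 0.378, 0.043], [0.447, 0.378, 0.064], [0.465, 0.386, 0.175]]
[5.72861771e-01 6.06851664e-01 1.58257514e+00 2.13714033e-05
 9.52198305e-01 5.44854491e-01] 0.05027322481141611
455 [[0.505, 0.378, 0.043], [0.509, 0.379, 0.06], [0.537, 0.388, 0.161]]
510 [[0.436, 0.378, 0.043], [0.443, 0.379, 0.063], [0.461, 0.385, 0.175]]
373 [[0.505, 0.378, 0.042], [0.508, 0.379, 0.137], [0.539, 0.391, 0.229]]
433 [[0.435, 0.378, 0.042], [0.441, 0.379, 0.141], [0.457, 0.385, 0.246]]
```

View pics/s2.png

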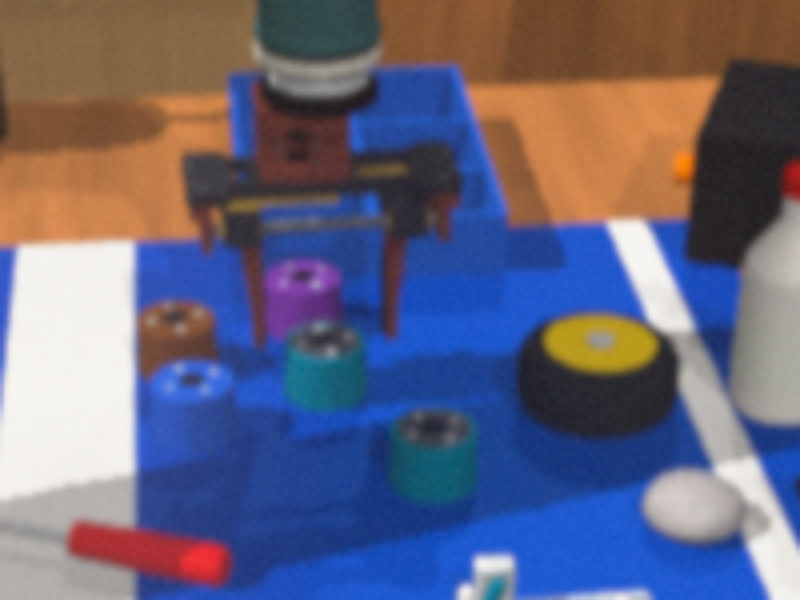

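The tips look about 35 mm above the reported TCP, so I'll quantify that in free air.

```bash
python3 - <<'E'
from h import *
print(np.round(current_position(),4))
for g in(.08,.03,0.0):
    move_gripper(g);sleep(.2)
    for n in("side",):
        c=capture(n);w=cloud(c);h=hsv(c)
        for s in(1,-1):
            x=.4977+s*(g/2+.005);k=(abs(w[...,0]-x)<.012)&(abs(w[...,1]-.398)<.02)&(w[...,2]>.05)&(w[...,2]<.3)
            print(g,s,current_finger_gap(),k.sum(),np.sort(w[k][:,2])[:6].round(3),np.median(w[k],0).round(3))
E
```

```text
[0.4969 0.4024 0.0989]
0.08 1 0.07987137918148245 235 [0.125 0.125 0.126 0.126 0.126 0.127] [0.542 0.392 0.189]
0.08 -1 0.07987137918148245 277 [0.125 0.125 0.126 0.127 0.128 0.128] [0.454 0.388 0.232]
0.03 1 0.030090383566080292 263 [0.127 0.127 0.127 0.127 0.128 0.129] [0.516 0.389 0.2  ]
0.03 -1 0.030090383566080292 309 [0.126 0.127 0.128 0.128 0.13  0.13 ] [0.477 0.385 0.235]
0.0 1 0.0006618059240813129 374 [0.126 0.126 0.127 0.128 0.128 0.128] [0.501 0.387 0.198]
0.0 -1 0.0006618059240813129 385 [0.126 0.126 0.127 0.128 0.128 0.128] [0.494 0.388 0.197]
```

```bash
python3 - <<'E'
from h import *
move_ptp([.45,.27,.08],down(JA));servo_line([.45,.27,.01],rate=.08)
t=servo_line([.45,.27,-.035],rate=.02,contact_N=4);print(t,np.round(current_position(),4),np.round(current_force(),1),current_clock())
servo_line([.45,.27,.08])
E
```

```text
True [ 0.45    0.27   -0.0259] [-0.6 -0.3  5.6] 30.2
```

Contact shows the real tips are 25.5 mm short of the reported TCP, so I'll correct every height by that amount.

```bash
cat >> h.py <<'E'
import bench
TO=.0255
def move_ptp(p,q): bench.move_ptp([p[0],p[1],p[2]-TO],q)      # heights = true tip heights
def servo_line(p,q=None,**k): return bench.servo_line([p[0],p[1],p[2]-TO],q,**k)
E
python3 - <<'E'
from h import *
if pick((.4976,.403),.018,JA)>.05:
    place(jig(-.0465,.076),.0305,JA)
    if pick((.5576,.283),.018,JA)>.05: place(jig(-.0465,-.076),.0305,JA)
move_ptp([.5,.0,.36],down(0));c=capture("wrist");cv2.imwrite("pics/l3.png",c["image"])
print(tops(c,.46,.6,-.12,.12,.046,.058),jig(-.046,.076),jig(-.046,-.076),current_clock())
c=capture("top");print(tops(c,.45,.65,.2,.45,.034,.05,60),tops(c,.46,.6,-.12,.12,.046,.06,40))
E
```

```text
picked (0.4976, 0.403) 0.05530161364618228 0.05561099437972314 35.8333
place contact True [0.5303 0.0769 0.0049]
picked (0.5576, 0.283) 0.055189241044898155 0.05544189595460877 44.0417
place contact True [ 0.5347 -0.075   0.0049]
[(array([0.5284, 0.083 ]), 0.0278, 0.0521), (array([ 0.5337, -0.0748]), 0.0283, 0.052)] [0.53119031 0.07698238] [ 0.53544575 -0.07495804] 49.1417
[(array([0.6459, 0.3674]), 0.0428, 0.0445)] [(array([0.5266, 0.0879]), 0.0269, 0.0529)]
```

View pics/l3.png

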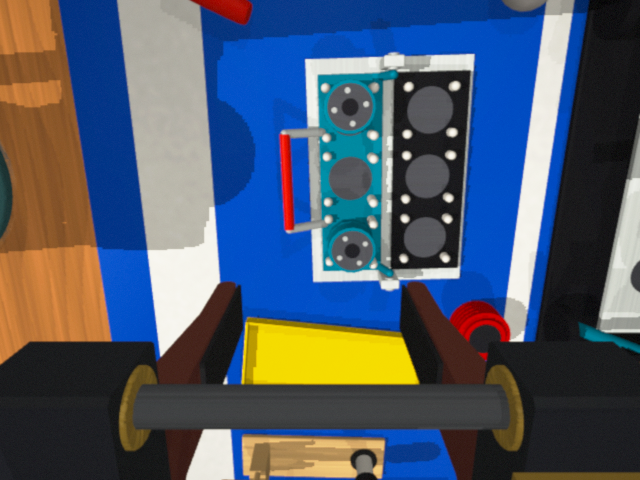

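Both cases are in the outer leaf pockets. The upper one, at pixel (350,107), measures about 6 mm off towards +y, so I'm checking its tilt and surroundings.

```bash
cat >> h.py <<'E'
def plane(c,xy,z0,z1,r=.026):
    W=cloud(c);k=(np.hypot(W[...,0]-xy[0],W[...,1]-xy[1])<r)&(W[...,2]>z0)&(W[...,2]<z1);w=W[k];A=np.c_[w[:,:2]-xy,np.ones(len(w))]
    s=np.linalg.lstsq(A,w[:,2],rcond=None)[0];return len(w),s.round(4)
E
python3 - <<'E'
from h import *
for p in ((.5,0,.33),(.5,-.08,.33)):
    move_ptp(p,down(0));sleep(.3);c=capture("wrist")
    t=tops(c,.46,.6,-.12,.12,.046,.07);print(t)
    for q in t: print(plane(c,q[0],.04,.07))
    W=cloud(c);h=hsv(c);m=(h[...,1]<60)&(h[...,2]>150)&(W[...,0]>.49)&(W[...,0]<.57)&(abs(W[...,1])<.12)&(W[...,2]>.018)&(W[...,2]<.045)
    print([ray(c,np.argwhere(k)[:,::-1],np.percentile(W[k][:,2],70)).mean(0).round(3).tolist() for k in comps(m,25)])
cv2.imwrite("pics/l4.png",c["image"])
E
```

```text
[(array([0.5284, 0.0831]), 0.0279, 0.052), (array([ 0.5341, -0.0748]), 0.0283, 0.052)]
(2244, array([-0.0017,  0.0011,  0.0521]))
(1662, array([-0.0029, -0.0073,  0.0521]))
[[0.503, 0.104, 0.021], [0.556, 0.103, 0.041], [0.555, 0.054, 0.04], [0.504, 0.05, 0.021], [0.505, 0.028, 0.021], [0.556, 0.028, 0.04], [0.557, -0.021, 0.04], [0.506, -0.025, 0.021], [0.507, -0.047, 0.021], [0.558, -0.046, 0.04], [0.508, -0.101, 0.021], [0.561, -0.098, 0.041]]
[(array([0.5285, 0.0823]), 0.0279, 0.0521), (array([ 0.5339, -0.0755]), 0.0281, 0.0521)]
(2302, array([0.0003, 0.0054, 0.0522]))
(1927, array([0.0006, 0.0002, 0.0522]))
[[0.502, 0.103, 0.021], [0.555, 0.052, 0.041], [0.504, 0.049, 0.021], [0.505, 0.028, 0.021], [0.556, 0.027, 0.04], [0.557, -0.022, 0.041], [0.506, -0.026, 0.021], [0.507, -0.047, 0.021], [0.559, -0.048, 0.041], [0.493, -0.055, 0.02], [0.508, -0.102, 0.021], [0.561, -0.099, 0.041]]
```

It is flat and seated, but pushed against the outer +y post, probably knocked there. I'll regrip and re-centre it.

```bash
python3 - <<'E'
from h import *
g=jig(-.0465,.076)
move_gripper(.072);move_ptp([.5290,.0826,.10],down(JA));servo_line([.5290,.0826,.032],rate=.12);move_gripper(.03);print(current_finger_gap())
servo_line([.529,.0826,.034],rate=.05);servo_line([*g,.034],rate=.05);servo_line([*g,.0305],rate=.03,contact_N=6);move_gripper(.066);servo_line([*g,.15],rate=.2)
move_ptp([.5,.0,.36],down(0));sleep(.2);c=capture("wrist");t=tops(c,.46,.6,-.12,.12,.046,.07);print(t,g,current_clock())
for q in t: print(plane(c,q[0],.04,.07))
E
```

```text
0.05529543895208824
[(array([0.5306, 0.0773]), 0.0277, 0.0521), (array([ 0.5339, -0.075 ]), 0.0281, 0.052)] [0.5306905  0.07696838] 56.1417
(1966, array([ 0.0007, -0.0005,  0.0522]))
(1496, array([ 0.0038, -0.0036,  0.0521]))
```

Both cases are centred. Next, swing the leaf over and back.

```bash
cat > swing.py <<'E'
from h import *
D=.016
def P(th): x=-.12*np.cos(th);z=.033+.12*np.sin(th);return [*jig(x,0),z-D]
move_gripper(.03);p=P(0);move_ptp([p[0],p[1],.12],down(JA));servo_line(p,rate=.12);print(current_force())
move_gripper(0);print("bar gap",current_finger_gap())
def arc(ths,rate):
    for t in ths: servo_line(P(t),rate=rate)
N=12;A=np.linspace(0,np.pi,N+1)
arc(A[1:],.11);sleep(.5);print("closed?",np.round(current_position(),4),P(np.pi),np.round(current_force(),1),current_finger_gap(),current_clock())
c=capture("top");np.savez("closed.npz",**c);cv2.imwrite("pics/closed.png",c["image"])
E
python3 swing.py
```

```text
[-0.26635132 -0.20884648  0.05259301]
bar gap 0.011486010247559972
closed? [ 0.6994  0.0056 -0.0082] [np.float64(0.6992529630731997), np.float64(0.0056595609772100465), np.float64(0.017000000000000015)] [-0.9 -4.4  0.2] 0.011141249075072785 64.9833
```

```bash
python3 - <<'E'
from h import *
c=dict(np.load("closed.npz"));W=cloud(c);x,y=jig(.046,0)
for j in (.02,.046,.07,.1,.12):
    for yy in(-.1,-.05,.05,.1):
        a=jig(j,yy);k=np.hypot(W[...,0]-a[0],W[...,1]-a[1])<.006;print(j,yy,np.nanmedian(W[k][:,2]).round(3) if k.any() else None,end="; ")
cv2.imwrite("pics/closedc.png",cv2.resize(c["image"][170:300,250:410],(640,520)))
E
```

```text
0.02 -0.1 0.066; 0.02 -0.05 0.511; 0.02 0.05 0.465; 0.02 0.1 0.062; 0.046 -0.1 0.063; 0.046 -0.05 0.494; 0.046 0.05 0.397; 0.046 0.1 0.063; 0.07 -0.1 0.065; 0.07 -0.05 0.478; 0.07 0.05 0.434; 0.07 0.1 0.064; 0.1 -0.1 0.001; 0.1 -0.05 0.458; 0.1 0.05 0.467; 0.1 0.1 0.001; 0.12 -0.1 0.001; 0.12 -0.05 0.448; 0.12 0.05 0.454; 0.12 0.1 0.003;
```

View pics/closedc.png

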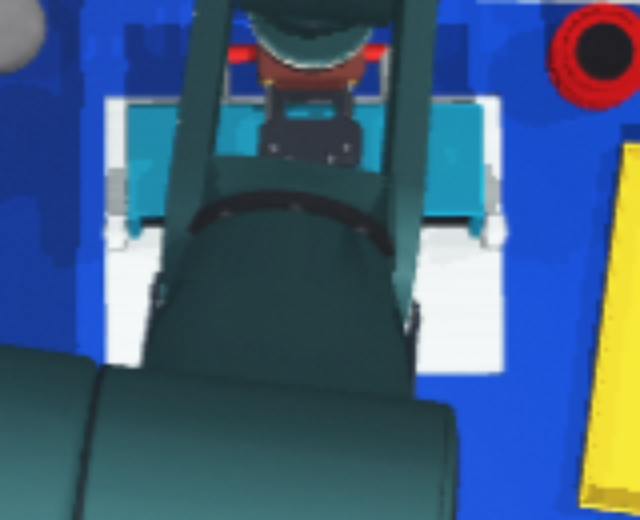

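The leaf lies flat on the nest: its back reads 63–66 mm everywhere and the handle is at the far side. No cases are outside. Now I open it again.

```bash
python3 - <<'E'
from h import *
D=.016
def P(th): return [*jig(-.12*np.cos(th),0),.033+.12*np.sin(th)-D]
for t in np.linspace(np.pi,0,13)[1:]: servo_line(P(t),rate=.11)
sleep(.3);move_gripper(.03);p=P(0);servo_line([p[0],p[1],.15],rate=.2)
move_ptp([.55,.0,.36],down(0));sleep(.2);c=capture("wrist");cv2.imwrite("pics/o1.png",c["image"])
W=cloud(c);h=hsv(c)
print(current_clock(),jig(.046,.076),jig(.046,-.076),tops(c,.58,.68,-.12,.12,.046,.07),plane(c,jig(-.046,.0),0,.06,.02))
t=tops(c,.58,.68,-.12,.12,.046,.07)
for q in t: print(plane(c,q[0],.048,.07,.028))
for q in t: # pin head height
    k=np.hypot(W[...,0]-q[0][0],W[...,1]-q[0][1])<.006;print("pin z",np.nanpercentile(W[k][:,2],[10,50,90]).round(4))
    k=abs(np.hypot(W[...,0]-q[0][0],W[...,1]-q[0][1])-.013)<.002;print("floor z",np.nanmedian(W[k][:,2]).round(4))
E
```

```text
73.025 [0.62315425 0.07955804] [ 0.62740969 -0.07238238] [(array([0.6244, 0.0785]), 0.0292, 0.0515), (array([ 0.6263, -0.0707]), 0.0296, 0.0513)] (872, array([0.    , 0.001 , 0.0121]))
(928, array([-0.0005,  0.0009,  0.0513]))
(725, array([-0.0016, -0.0007,  0.0513]))
pin z [0.0464 0.0476 0.0485]
floor z 0.0382
pin z [0.0458 0.047  0.0482]
floor z 0.038
```

View pics/o1.png

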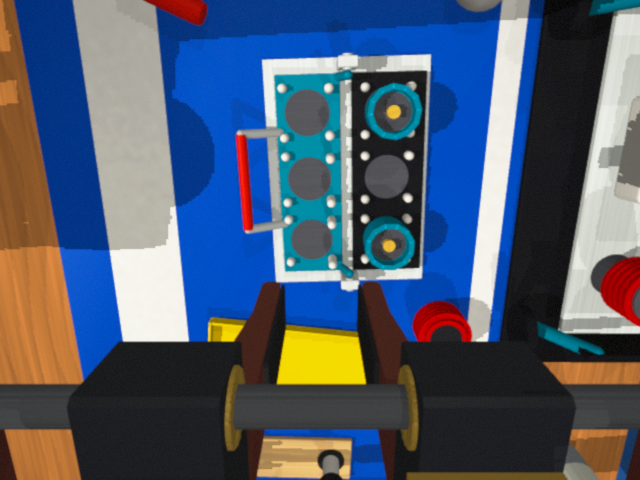

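The leaf is open and both cases sit pin up at pixels (393,111) and (388,245), with pin heads about 47.5 mm high. Now the mallet, gripped by its head so the push is axial.

```bash
cat > mal.py <<'E'
from h import *
M=np.array([.5596,-.4165]);a=np.pi/2-.030
def best(p):
    o=[]
    for s in(0,-np.pi):
        q=inverse_kinematics([p[0],p[1],p[2]-TO],down(a+s));o.append((abs(q[5]) if q is not None else 9,s))
    return a+min(o)[1]
E
python3 - <<'E'
from mal import *
move_gripper(.06);A=best([*M,.18]);print(A)
move_ptp([*M,.18],down(A));print(np.round(current_joint_pos(),2))
servo_line([*M,.062],rate=.12);print(np.round(current_force(),1));move_gripper(0);print("gap",current_finger_gap(),current_clock())
if current_finger_gap()>.028:
    servo_line([*M,.09],rate=.06);sleep(.2);print("gap",current_finger_gap(),np.round(current_force(),1))
    c=capture("side");cv2.imwrite("pics/m1.png",cv2.resize(c["image"][340:480,200:440],(720,420)))
E
```

```text
-1.6007963267948966
[-0.74  0.53  1.33  0.    1.28  0.86]
[-0.7 -0.1  1.1]
gap 0.03343122396162825 77.0167
gap 0.03384463366190969 [ 0.2 -0.1 -4.1]
```

View pics/m1.png

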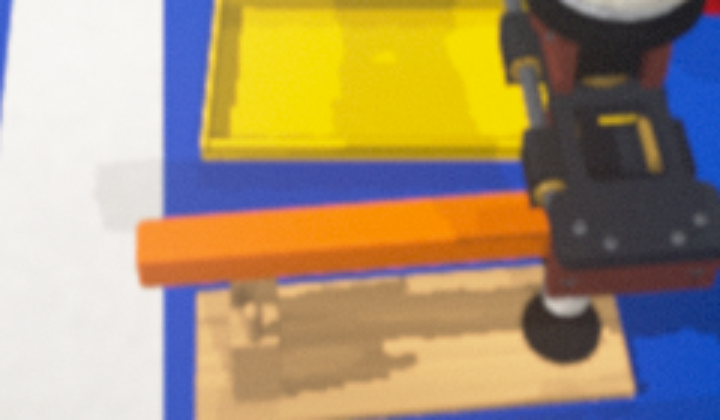

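The mallet is held and level, with the white nose clear of its cup. Driving the pins next.

```bash
python3 - <<'E'
from mal import *
F=.052 # tip height minus face height
servo_line([*M,.14+F],rate=.15)
for y in(-.076,.076):
    p=jig(.046,y)+([-.0005,.001] if y<0 else [.0005,-.0005])
    servo_line([*p,.12+F],rate=.2);servo_line([*p,.052+F],rate=.1)
    t=servo_line([*p,.036+F],rate=.03,contact_N=20);print(t,current_position()[2]+TO-F,np.round(current_force(),1),current_finger_gap(),current_clock())
    servo_line([*p,.12+F],rate=.15)
servo_line([.55,.05,.12+F],rate=.2);c=capture("top");np.savez("d.npz",**c);W=cloud(c)
k=(hsv(c)[...,0]>7)&(hsv(c)[...,0]<21)&(hsv(c)[...,1]>150)&(W[...,2]>.1)&(W[...,2]<.3);w=W[k];A=np.c_[w[:,:2],np.ones(len(w))];print("handle plane",len(w),np.linalg.lstsq(A,w[:,2],rcond=None)[0].round(3))
E
```

```text
True 0.03861487872600466 [-0.6  0.1  6.8] 0.03367421033195842 81.9667
True 0.03860601789177099 [-0.5  0.   7. ] 0.033287327596902665 84.9083
handle plane 491 [-0.002 -0.131  0.198]
```

Both pins stopped hard at a face height of 38.6 mm, which is their stop, and the handle is still level. Returning the mallet, then checking the pins.

```bash
python3 - <<'E'
from mal import *
servo_line([*M,.192],rate=.2);servo_line([*M,.072],rate=.12);t=servo_line([*M,.0612],rate=.03,contact_N=5);print(t,current_position()[2]+TO)
move_gripper(.06);servo_line([*M,.2],rate=.15)
move_ptp([.47,-.36,.38],down(0));sleep(.2);c=capture("wrist");cv2.imwrite("pics/r1.png",c["image"]);W=cloud(c);h=hsv(c)
print(tops(c,.5,.62,-.47,-.36,.09,.105,80))
k=rng(h,(8,150,120),(20,255,255))&(W[...,2]>.075)&(W[...,2]<.1)&(W[...,1]<-.3);w=W[k];print(w.mean(0).round(4),np.linalg.lstsq(np.c_[w[:,:2],np.ones(len(w))],w[:,2],rcond=None)[0].round(3))
print(cv2.minAreaRect(ray(c,np.argwhere(k)[:,::-1],.082)[:,:2].astype(np.float32)))
move_ptp([.55,.0,.36],down(0));sleep(.2);c=capture("wrist");W=cloud(c)
for q in tops(c,.58,.68,-.12,.12,.046,.07):
    r=np.hypot(W[...,0]-q[0][0],W[...,1]-q[0][1]);print(q,"pin",np.nanmedian(W[r<.005][:,2]).round(4),"floor",np.nanmedian(W[abs(r-.013)<.002][:,2]).round(4))
print(current_clock())
E
```

```text
True 0.06205986885655776
[(array([ 0.5597, -0.416 ]), 0.0175, 0.0973)]
[ 0.4546 -0.4128  0.0811] [-0.001 -0.06   0.057]
((0.4554641842842102, -0.41249099373817444), (0.023187953978776932, 0.18514388799667358), 88.37185668945312)
(array([0.6243, 0.0788]), 0.0291, 0.0515) pin 0.0381 floor 0.0381
(array([ 0.6259, -0.0709]), 0.0292, 0.0514) pin 0.0381 floor 0.038
95.2417
```

The mallet is back where it stood and the pins are flush with the recess floor. Moving the cases to the tray.

```bash
python3 - <<'E'
from h import *
def tray(x,y=0): c,s=np.cos(-.111),np.sin(-.111);return np.array([.517,-.2555])+[c*x-s*y,s*x+c*y]
for (q,tx) in(((.6262,-.0713),.055),((.6240,.0790),-.055)):
    if pick(q,.030,JA)<.05: print("MISS");break
    place(tray(tx),.0222,JA,op=.068)
move_ptp([.5,-.22,.38],down(0));sleep(.3);c=capture("wrist");cv2.imwrite("pics/f1.png",c["image"]);W=cloud(c)
for q in tops(c,.38,.66,-.33,-.18,.038,.06):
    r=np.hypot(W[...,0]-q[0][0],W[...,1]-q[0][1]);print(q,plane(c,q[0],.038,.06,.028),"pin",np.nanmedian(W[r<.005][:,2]).round(4))
c=capture("top");W=cloud(c);print("leaf",plane(c,jig(-.046,0),0,.06,.02),"headtop",tops(c,.5,.62,-.47,-.36,.09,.11,40),current_clock())
E
```

```text
picked (0.6262, -0.0713) 0.05578900794692104 0.055672447347883174 99.325
place contact True [ 0.5713 -0.2615 -0.0032]
picked (0.624, 0.079) 0.05662609425594397 0.05680617506131028 107.4583
place contact True [ 0.4619 -0.2493 -0.0031]
(array([ 0.4618, -0.2493]), 0.0291, 0.0434) (685, array([0.0003, 0.0026, 0.0433])) pin 0.0303
(array([ 0.5706, -0.2609]), 0.0295, 0.0434) (673, array([0.0008, 0.0007, 0.0433])) pin 0.03
leaf (173, array([0.0183, 0.0339, 0.0131])) headtop [] 113.05
```

View pics/f1.png

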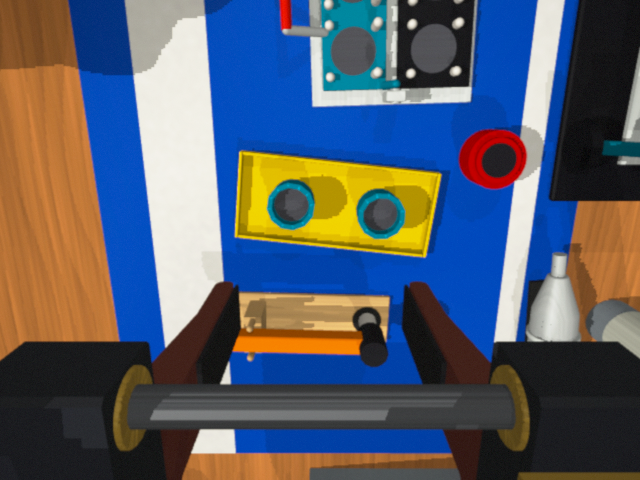

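Both cases stand flat in the tray at pixels (291,204) and (381,214). The mallet is in its rest and the leaf is open, so I'm handing in.

```bash
python3 -c "
from bench import *
sleep(.5);print(close_job(),current_clock())"
```

```text
the job is handed in; nothing more can be done
the job is handed in; nothing more can be done
```

The job is handed in: both cases were turned over in the jig, their pins driven home with the mallet, and they now stand pin face up in the yellow tray, with the mallet back in its rest and the leaf open; `close_job()` gave no verdict.

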